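# Index the bowl blank on by one hole

### The arm

A 6-joint arm with a two-finger parallel gripper is mounted at the origin on the work surface. World frame = base frame: x ahead of the robot, y to its left, z up, the work surface at z = 0. Lengths are in m, angles in rad, forces in N, time in s.
With the tool pointing down it reaches from about 0.35 to 0.975 m from the base axis. Payload 4.9 kg.
Tool frame: the origin (TCP) lies on the front face of the gripper's body, between the roots of the fingers; the fingertips stand ctrl.finger_overhang ahead of it and the grasp point (between the pads) lies 54 mm ahead of it (ctrl.finger_overhang is the distance from the TCP to the fingertips, in m); z points along the fingers, y is the line along which they close (so a half turn about z gives the same grasp; the last joint's range is limited). The gripper opens to 85 mm and grips with 20 to 120 N. Pads are 22 mm wide; open, the fingers measure 114 mm over their backs; the gripper's body (76 mm by 85 mm) begins 54 mm behind the grasp point. The pads swing forward as they close: fully open they stand 13 mm farther back than shut.
Start: joints at [1.081, 0.053, 1.613, -0, 1.476, -0.119], TCP at [0.226, 0.583, 0.304] pointing down, gripper open.
Joint ranges: [-3.01, 3.01], [-1.01, 2.22], [0.06, 2.58], [-1.02, 4.17], [0.09, 2.62], [-3.14, 3.14]. Speed limits (rad/s): [2.57, 2.57, 3.14, 3.14, 3.14, 3.14].

### API

Orientations are given as a rotation vector (axis times angle).
In Python, from station import ctrl, vision gives the robot as it stands. The module is installed in compiled form; this text tells all that it offers.
- The arm moves only by the tool drive_tool, never from a script. Its argument "rows" is a list of rows, each a list of 2 entries, a list of its own where there are three numbers: the shift along the tool's x, y, z in m, then the turn about the tool's z in rad. A call has 1 to 10 rows; each row shifts and turns the commanded pose from where the row before left it, along the tool's axes as they then stand; what a row does not reach is not made up. A row lasts 1/10 s, in which the tool goes at most 50 mm and 8.59 degrees, less where a joint would pass 70% of its speed; a pose out of reach is approached as far as the arm can. A call with a gripper value outside its range is refused whole. "jaw" is the closure, from 0 (fully open) to 1 (shut), set as the call begins (left out, the last holds). The fingers move at their own pace and stop on an object; "grip_force" is the grip in N (left out, the last holds). Time passes only in rows, so rows that do not move let the fingers close. It gives the time, the measured TCP pose, the force, the opening and the grip force at its end, in the units of the state.
- ctrl.get_obs(): the state, without advancing time (a new reading comes with each control period).
- vision.get_image(name): name is "side" or "top"; returns a dict with "image" (384x512x3 uint8, blue, green, red), "vertical_fov" (degrees; the focal length in pixels is half the picture's height over the tangent of half this angle, whatever the lens; pixels are square), "cx", "cy" (the principal point, pixels), "R" (3x3) and "t" (3): a world point X has camera coordinates R X + t. Camera axes: x right, y down, z forward; pixel columns grow to the right and rows downward; lengths in m; the calibration is good to about 2 mm. A picture is of the moment at which its call begins. There is no depth.
- ctrl.finish_job(): hands the job in; it is judged then, once.
The state is a dict: "t": time; "q": joint angles; "dq": joint speeds; "effort": joint torques, N m; "tool_pos": TCP position; "tool_rot": TCP orientation; "contact_force": force on the tool from outside, world axes, zero at the start; "wrist_torque": the same for the moment, N m; "opening": finger opening in m; "grip_force": force on a finger pad.
Only numpy, scipy, OpenCV 4.12 (cv2) and the standard library are available. Lean on these libraries where they do the work, as an engineer would, in place of code of your own. Each camera call takes 0.05 s, during which the arm holds its last target. There are 200 camera calls.

### The job

The stone bowl on the indexing table is due for its next cut: with the fingertips press the black plunger knob on the table's rim in until the table comes free, push it round anticlockwise (seen from above) to the next hole, one hole on, and let the plunger spring back up so that the table is locked there. Only press and push: pick nothing up, do not force the plunger, leave the bowl standing on the table and the other things where they are.

Things in the scene. Friction and masses are not known exactly. Their poses are not given: they have to be found in the camera images.
- index_base: Fixed base of the indexing table: grey foot 256 mm across (three lugs reach 142 mm out) under a steel ring 244 mm across, top 42 mm above the bench. 12 dark holes, 30 degrees (52 mm) apart and 100 mm from the axis, joined by a narrow groove. Origin: on the upright axis at bench level, z up; x points at the hole where the plunger starts. Place and yaw (all round) vary.
- next_hole (a point): Centre of the hole to go to, on the ring's top face (42 mm above the bench), 100 mm from the axis, 30 degrees anticlockwise (seen from above) of the starting hole.
- index_table (a joint): Angle of the turning plate, rad: 0 at the starting hole, growing anticlockwise from above; pi/6 = 0.524 is the next hole. Aluminium disc 168 mm across, top 59 mm above the bench, rubber pad in the middle (top 63 mm), one ear 36 mm wide reaching 120 mm out. Locked while the plunger is up (about 0.01 rad play); free, it turns with about 0.5 N of friction at the knob and does not swing on.
- plunger (a joint): Plunger's way down, m: 0 up and locked, 0.018 at its stop; spring 4 N at first, 12 N at the stop. From 0.011 on the table is free; 0.013 to 0.016 is good for turning: friction under the pressing fingertip carries the knob along. Let go within about 4 mm of a hole it centres itself and springs up; elsewhere it stays about 0.010 down, the table still free to push.
- plunger_top (a point): Centre of the flat top of the plunger knob: an upright black disc 34 mm across, 12 mm thick, on a thin stem at the end of the plate's ear, 100 mm from the axis, the only knob there. 93 mm above the bench while up, 22 mm of free space under it; it moves down and round with the plunger.
- bowl: Loose pale stone bowl, 100 mm across the rim, 45 mm high, 0.35 kg, standing upright on the rubber pad in the centre of the turning plate (rim 108 mm above the bench); rides round with it. Origin: centre of its underside.
- mug_a: Bystander: aluminium mug, 72 mm across, 80 mm high, beside the base. Origin: centre of its underside.
- mug_b: Bystander: a second aluminium mug, 72 mm across, 80 mm high, beside the base. Origin: centre of its underside.
- wax_stick: Bystander: flat light wooden stick 100 x 16 x 12 mm, lying beside the base. Origin: centre of its underside.
- scraper: Bystander: screwdriver-shaped scraper with a wooden handle, lying beside the base. Origin: on its underside.
- green_mug: Bystander: green plastic mug, 84 mm across, 100 mm high, on the left of the bench. Origin: centre of its underside.
- stone_disc: Bystander: pale stone disc, 110 mm across, 22 mm thick, lying on the left of the bench. Origin: centre of its underside.
- paste_jar: Bystander: closed white jar, 70 mm across, 75 mm high, on the right of the bench. Origin: centre of its underside.
Things that resemble listed ones, but are neither listed nor needed, are in the scene too. What is shaped like the bowl but orange, purple or yellow is not meant.

How it is judged:
On the way, in this order (a step that is already met when the one before it is completed fails the run):
1. the plunger is pressed in far enough to free the table, at the starting hole (value of joint plunger above 0.0108 m and value of joint index_table between -0.1 and 0.1 rad), for 0.05 s.
2. the table stands at the next hole and the plunger has sprung back up into it (value of joint index_table between 0.4836 and 0.5636 rad and value of joint plunger below 0.002 m), for 0.2 s.
At the end, for the whole second after the job is handed in: The table stands one hole (30 degrees, within 2.3 degrees) anticlockwise of where it started, at rest, the plunger is up again (within 2 mm), and the bowl stands upright and still on the pad (all of step 2 and velocity of joint index_table between -0.03 and 0.03 rad/s and angle between bowl's own z axis and vertical below 0.08 rad and z of bowl in the frame of index_base between 0.059 and 0.067 m and linear speed of bowl below 0.02 m/s); the robot touches nothing.
It fails at once if the bowl is lifted, tipped or shifted more than 15 mm on the table (distance of bowl from where it was at the start of the episode above 0.015 m or angle between bowl's own z axis and vertical above 0.2 rad).
It fails at once if the plunger is squeezed or forced with more than 45 N (contact force between the fingers and index_base above 45 N).
It fails at once if a bystander is lifted or moved more than 25 mm (distance of any of mug_a, mug_b, wax_stick, scraper, green_mug, stone_disc, paste_jar from where it was at the start of the episode above 0.025 m).
It also fails if it takes over 35 s, if anything falls off the work surface, if the arm or the gripper's body presses on something with over 40 N, if the wrist force passes 120 N, or if a joint passes its speed limit or range.

## Working session

There is one attempt and no reset: what is moved stays moved. The work goes in short steps, Python scripts to look and compute and a tool call to move; the robot and the scene stay as the last step left them, time stands still between calls to the robot, and variables do not carry over. Pictures are saved under pics/ and viewed, at most 10 in all, crops included, and the job is handed in when it is done.

Besides the shell and the picture viewer there is one more tool, called after "Call:" as name(argument=value, ...) on one line, values as JSON. drive_tool: Moves the arm, as the interface text tells. Its arguments: {"type":"object","properties":{"rows":{"type":"array","items":{"type":"array"}},"jaw":{"type":"number"},"grip_force":{"type":"number"}},"required":["rows"]}

```bash
mkdir -p pics; cat > h.py <<'E'
import numpy as np, cv2
from station import ctrl, vision
def cam(n):
    d=vision.get_image(n); d['f']=d['image'].shape[0]/2/np.tan(np.radians(d['vertical_fov'])/2); d['R']=np.array(d['R']);d['t']=np.array(d['t']); return d
def ray(d,u,v,z):
    r=d['R'].T@np.array([(u-d['cx'])/d['f'],(v-d['cy'])/d['f'],1]); c=-d['R'].T@d['t']
    return c+r*(z-c[2])/r[2]
def proj(d,X):
    p=d['R']@np.array(X)+d['t']; return p[:2]/p[2]*d['f']+[d['cx'],d['cy']]
E
python3 - <<'E'
from h import *
for n in('top','side'):
    d=cam(n); cv2.imwrite(f'pics/{n}0.png',cv2.resize(d['image'],(800,600),interpolation=cv2.INTER_CUBIC)); print(n,d['f'],d['cx'],d['cy'],-d['R'].T@d['t'])
o=ctrl.get_obs();print(o,ctrl.finger_overhang)
E
```

```text
top 433.2079299820633 262.5284986813739 191.33506305180734 [0.35506781 0.00783879 1.29821597]
side 403.6027768709327 255.50543626062623 193.8104003024272 [ 1.14180394 -1.01796299  0.90819143]
{'t': 0.1, 'q': array([ 1.08098803e+00,  5.33067028e-02,  1.61418128e+00, -1.21082886e-05,
        1.47599049e+00, -1.19023380e-01]), 'dq': array([ 0.00013393, -0.00028266, -0.0022667 ,  0.00249892, -0.00179653,
        0.00127222]), 'effort': array([-5.53008449e-04, -3.94905388e+01, -3.71362889e+01, -1.69517662e-04,
        3.91708381e-03, -1.40602546e-05]), 'tool_pos': array([0.22627602, 0.58213363, 0.30276131]), 'tool_rot': array([-5.78992848e-01, -3.08721309e+00,  2.83121056e-03]), 'contact_force': array([-0.60885978,  0.08247481,  0.10826807]), 'wrist_torque': array([-0.04804991, -0.01911057,  0.01137948]), 'grip_force': 0.0, 'opening': 0.08539426226809076} 0.0726
```

View pics/top0.png

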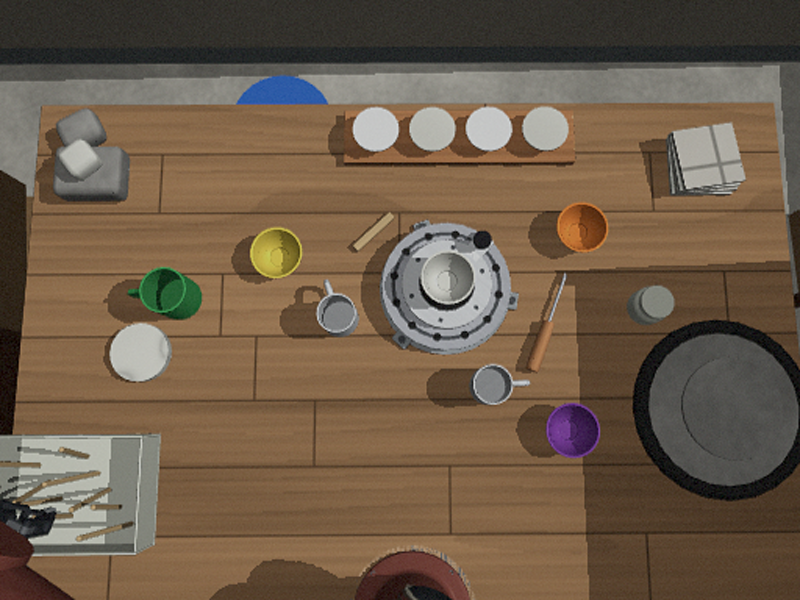

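View pics/side0.png

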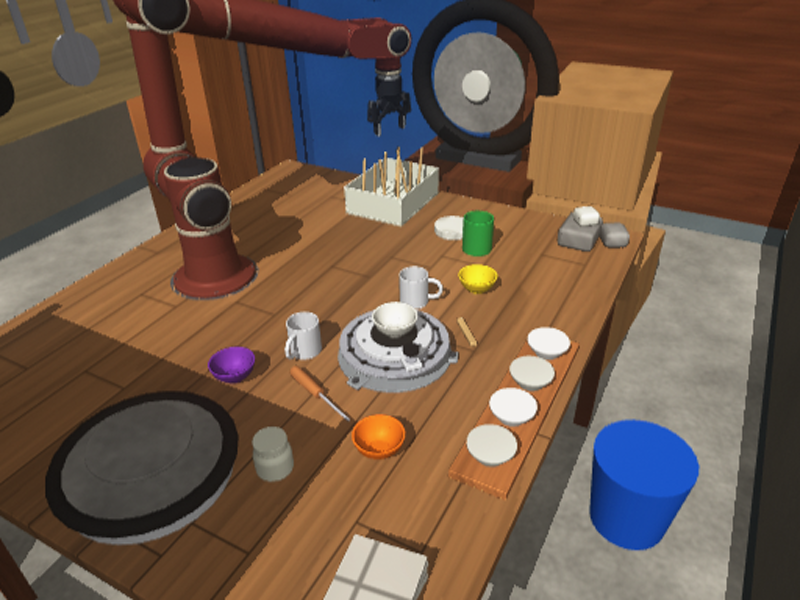

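The top view shows the knob at about (482,240) and the ring centre near (447,286), both in the 800x600 view. The bowl is at (447,278), and the mugs are at (337,312) and (492,385). Next I'll refine these positions.

```bash
python3 - <<'E'
from h import *
from scipy.spatial.transform import Rotation as Ro
from scipy.optimize import least_squares
d=cam('top'); im=d['image']; g=im.max(2); s=.64
m=((g<55)*255).astype(np.uint8)
n,l,st,c=cv2.connectedComponentsWithStats(m)
H=[]
for i in range(1,n):
    u,v=c[i]
    if abs(u-447*s)<45 and abs(v-286*s)<48:
        p=ray(d,u,v,.042); print(c[i].round(1),st[i,4],st[i,2:4],p[:2].round(4)); H.append((p[0],p[1],st[i,4]))
H=np.array(H)
k=max(H,key=lambda h:h[2])
# robust circle, radius 100 mm
h=H[(H[:,2]<60)]
r=least_squares(lambda a:np.hypot(h[:,0]-a[0],h[:,1]-a[1])-.1,[ray(d,447*s,286*s,.042)[0],ray(d,447*s,286*s,.042)[1]],loss='soft_l1',f_scale=.002)
print('axis',r.x,(r.fun*1000).round(1))
i=[i for i in range(1,n) if np.hypot(*(c[i]-[482*s,240*s]))<8]
for j in i:
    p=ray(d,*c[j],.093)[:2]; e=p-r.x; print('knob',p,np.hypot(*e),np.degrees(np.arctan2(e[1],e[0])))
a=np.degrees(np.arctan2(h[:,1]-r.x[1],h[:,0]-r.x[0])); print('hole ang mod30',(a%30).round(1))
print(Ro.from_rotvec(ctrl.get_obs()['tool_rot']).as_matrix().round(3))
cv2.imwrite('pics/c1.png',cv2.resize(im[130:240,230:350],None,fx=5,fy=5,interpolation=cv2.INTER_CUBIC))
E
```

```text
[291.  149.6] 17 [5 5] [ 0.6914 -0.0865]
[308.1 153. ] 103 [11 11] [ 0.6808 -0.1374]
[255.  151.5] 4 [1 4] [0.6863 0.0211]
[273.9 150.9] 14 [5 3] [ 0.6877 -0.0352]
[299.7 152.3] 3 [2 2] [ 0.683  -0.1123]
[259.6 160.6] 15 [4 4] [0.6583 0.0075]
[267.2 165.6] 5 [3 2] [ 0.643 -0.015]
[252.5 183. ] 72 [ 6 29] [0.5908 0.0289]
[316.8 171. ] 17 [5 5] [ 0.6257 -0.1618]
[243. 174.] 1 [1 1] [0.6179 0.0569]
[282.5 192.4] 112 [34 19] [ 0.562  -0.0592]
[302. 186.] 1 [1 1] [ 0.5808 -0.117 ]
[318.5 188. ] 16 [4 5] [ 0.5745 -0.1655]
[263.  188.8] 4 [3 2] [ 0.5732 -0.002 ]
[256. 198.] 1 [1 1] [0.5458 0.0187]
[311.5 203.8] 16 [4 5] [ 0.5278 -0.1437]
[263.2 207.6] 16 [5 4] [ 0.5175 -0.0023]
[297.  213.5] 16 [5 4] [ 0.4994 -0.1006]
[244. 214.] 1 [1 1] [0.4989 0.0539]
[248.5 214. ] 2 [2 1] [0.4988 0.0408]
[256.6 216.5] 12 [4 4] [0.4914 0.0173]
[279.5 215.2] 16 [6 4] [ 0.4946 -0.0495]
[262. 220.] 1 [1 1] [0.481  0.0016]
axis [ 0.59237766 -0.06564156] [  1.2  27.8   0.1   1.9  -1.5 -28.4   1.8  25.2 -47.3   1.5 -33.5  -3.6
   1.3  -1.9  -0.6  51.8  41.7  30.7  -0.9  30.1]
knob [ 0.66754262 -0.13150808] 0.09994082796531906 -41.22785184321923
hole ang mod30 [18.1 12.7 17.7  2.8 18.  15.1 19.1 18.2 17.3 19.9 16.7 28.9 20.4 19.8
 20.6  8.  11.3 20.6 20.6 28.9]
[[-0.932  0.362 -0.001]
 [ 0.362  0.932 -0.001]
 [ 0.    -0.002 -1.   ]]
```

View pics/c1.png

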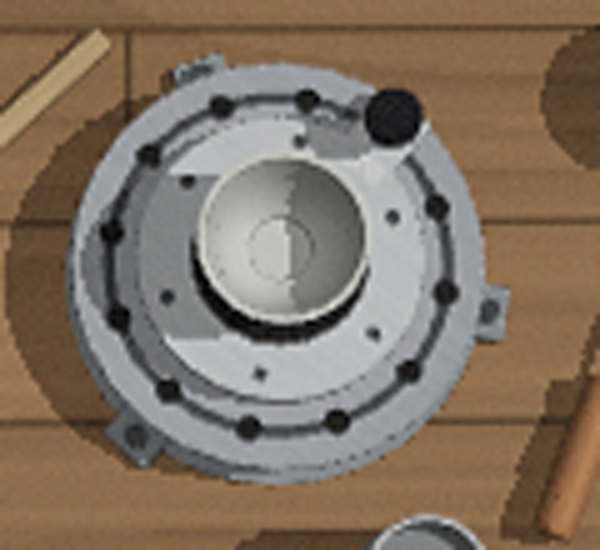

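Call:
drive_tool(rows=[[[-0.033,-0.025,0],0],[[-0.033,-0.025,0],0],[[-0.033,-0.025,0],0],[[-0.033,-0.025,0],0],[[-0.033,-0.025,0],0],[[-0.033,-0.025,0],0],[[-0.033,-0.025,0],0],[[-0.033,-0.025,0],0],[[-0.033,-0.025,0],0],[[-0.033,-0.025,0],0]], jaw=1, grip_force=20)

```text
t: 1.15
tool_pos: [0.4439, 0.2283, 0.3037]
tool_rot: [-0.579, -3.088, -0.0]
contact_force: [0.3, -0.1, -0.9]
opening: 0.0001
grip_force: 0.0
```

Call:
drive_tool(rows=[[[-0.033,-0.025,0],0],[[-0.033,-0.025,0],0],[[-0.033,-0.025,0],0],[[-0.033,-0.025,0],0],[[-0.033,-0.025,0],0],[[-0.033,-0.025,0],0],[[-0.033,-0.025,0],0],[[-0.033,-0.025,0],0],[[-0.033,-0.025,0],0],[[0,0,0],0]])

```text
t: 2.15
tool_pos: [0.64, -0.0914, 0.3028]
tool_rot: [-0.586, -3.086, 0.002]
contact_force: [0.1, 0.2, -0.5]
opening: -0.0003
grip_force: 0.0
```

```bash
cat > s.py <<'E'
from h import *
from scipy.spatial.transform import Rotation as Ro
from scipy.optimize import least_squares
import sys
d=cam('top')
px=np.array([(291,149.6),(273.9,150.9),(259.6,160.6),(316.8,171),(318.5,188),(311.5,203.8),(263.2,207.6),(297,213.5),(279.5,215.2)])
h=np.array([ray(d,*p,.042)[:2] for p in px])
r=least_squares(lambda a:np.hypot(h[:,0]-a[0],h[:,1]-a[1])-.1,[.59,-.066]); C=r.x
a=np.degrees(np.arctan2(h[:,1]-C[1],h[:,0]-C[0]))
print('axis',C.round(4),(r.fun*1e3).round(1),(a%30).round(1))
th0=np.median(a%30)-60
for dth in (0,10,20,30):
    t=np.radians(th0+dth); print(dth,(C+.1*np.array([np.cos(t),np.sin(t)])).round(4))
o=ctrl.get_obs(); M=Ro.from_rotvec(o['tool_rot']).as_matrix()
print('t',o['t'],'tcp',o['tool_pos'].round(4),'F',o['contact_force'].round(2),'open',o['opening'],ctrl.finger_overhang); print(M.round(3))
s=np.radians(th0); K=np.r_[C+.1*np.array([np.cos(s),np.sin(s)]),.093]
print('tool-frame to knob top',(M.T@(K-o['tool_pos'])).round(4))
e=cam('side')
u=proj(e,K).astype(int); print('side knob px',u)
cv2.imwrite('pics/'+sys.argv[1],cv2.resize(e['image'][max(0,u[1]-85):u[1]+35,u[0]-70:u[0]+70],None,fx=5,fy=5,interpolation=cv2.INTER_CUBIC))
E
python3 s.py a1.png
```

```text
axis [ 0.5931 -0.0676] [ 0.2  0.  -0.6 -0.2 -0.3  0.4  0.1 -0.6  0.1] [19.1 18.8 19.  19.  19.2 19.3 19.2 19.4 19.6]
0 [ 0.6689 -0.1329]
10 [ 0.679  -0.1188]
20 [ 0.6866 -0.1031]
30 [ 0.6914 -0.0863]
t 2.2 tcp [ 0.6392 -0.0894  0.3029] F [-0.71  1.64 -0.06] open -0.00017416050090602358 0.0726
[[-0.931  0.365 -0.002]
 [ 0.365  0.931  0.   ]
 [ 0.002 -0.    -1.   ]]
tool-frame to knob top [-0.0438 -0.0296  0.2098]
side knob px [263 222]
```

View pics/a1.png

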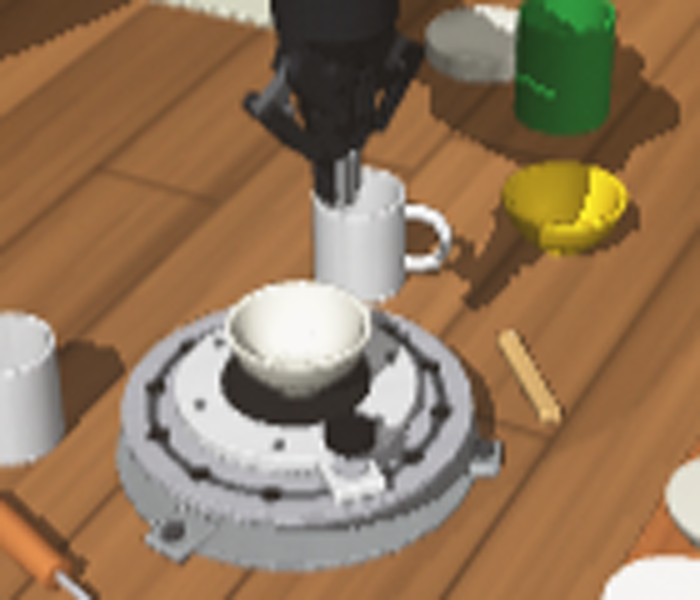

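The side view shows the shut fingers above and behind the bowl. The knob is at about (350,435) in the crop, where the fit predicts it.

Call:
drive_tool(rows=[[[-0.022,-0.0145,0],0],[[-0.0215,-0.0145,0],0],[[0,0,0.03],0],[[0,0,0.03],0],[[0,0,0.03],0],[[0,0,0.02],0],[[0,0,0],0],[[0,0,0],0]])

```text
t: 3.05
tool_pos: [0.6685, -0.1291, 0.1942]
tool_rot: [-0.577, -3.088, -0.0]
contact_force: [-0.4, 0.0, 0.9]
opening: 0.0003
grip_force: 0.0
```

```bash
python3 s.py a2.png | tail -6
```

```text
t 3.1 tcp [ 0.6692 -0.1295  0.1956] F [0.34 0.05 1.79] open 0.00018533876948816254 0.0726
[[-0.932  0.361  0.002]
 [ 0.361  0.932 -0.001]
 [-0.002  0.    -1.   ]]
tool-frame to knob top [-0.0007 -0.0033  0.1026]
side knob px [263 222]
```

View pics/a2.png

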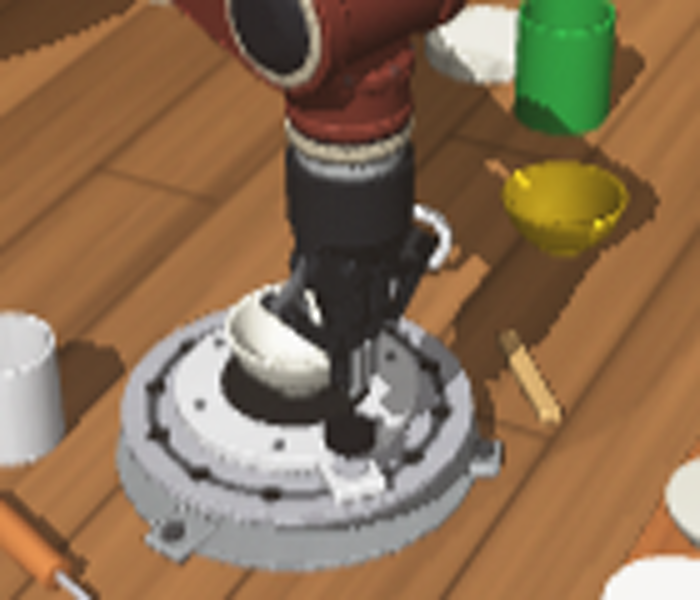

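The side view shows the fingertips over the knob, with a small gap left. I'll descend until contact.

Call:
drive_tool(rows=[[[-0.0005,-0.003,0.004],0],[[0,0,0.004],0],[[0,0,0.004],0],[[0,0,0.002],0],[[0,0,0],0],[[0,0,0],0]])

```text
t: 3.75
tool_pos: [0.6681, -0.1332, 0.1798]
tool_rot: [-0.579, -3.088, -0.0]
contact_force: [-0.2, -0.4, -0.0]
opening: -0.0
grip_force: 0.0
```

Call:
drive_tool(rows=[[[0,0,0.002],0],[[0,0,0.002],0],[[0,0,0],0],[[0,0,0],0]])

```text
t: 4.15
tool_pos: [0.6681, -0.1331, 0.1758]
tool_rot: [-0.579, -3.088, -0.0]
contact_force: [-0.1, 0.0, -0.0]
opening: 0.0001
grip_force: 0.0
```

Call:
drive_tool(rows=[[[0,0,0.002],0],[[0,0,0.002],0],[[0,0,0],0],[[0,0,0],0]])

```text
t: 4.55
tool_pos: [0.6681, -0.1331, 0.1717]
tool_rot: [-0.579, -3.087, -0.0]
contact_force: [-0.6, 0.4, 0.4]
opening: 0.0002
grip_force: 0.0
```

Call:
drive_tool(rows=[[[0,0,0.002],0],[[0,0,0.002],0],[[0,0,0],0],[[0,0,0],0]])

```text
t: 4.95
tool_pos: [0.6681, -0.1332, 0.1677]
tool_rot: [-0.579, -3.087, -0.0]
contact_force: [-1.0, 0.9, -0.5]
opening: 0.0002
grip_force: 0.0
```

Call:
drive_tool(rows=[[[0,0,0.003],0],[[0,0,0.003],0],[[0,0,0.002],0],[[0,0,0],0],[[0,0,0],0]])

```text
t: 5.45
tool_pos: [0.6686, -0.1333, 0.161]
tool_rot: [0.579, 3.087, -0.0]
contact_force: [-0.6, 0.8, 5.3]
opening: -0.0
grip_force: 2.8
```

Call:
drive_tool(rows=[[[0,0,0.003],0],[[0,0,0.003],0],[[0,0,0.003],0],[[0,0,0],0],[[0,0,0],0]])

```text
t: 5.95
tool_pos: [0.6688, -0.1332, 0.153]
tool_rot: [0.579, 3.086, 0.0]
contact_force: [-2.3, 0.5, 8.8]
opening: 0.0
grip_force: 4.5
```

Call:
drive_tool(rows=[[[0,0,0.0025],0],[[0,0,0],0],[[0,0,0],0]])

```text
t: 6.25
tool_pos: [0.6689, -0.1331, 0.1508]
tool_rot: [0.579, 3.086, 0.001]
contact_force: [-2.8, 2.4, 10.0]
opening: -0.0003
grip_force: 5.0
```

Call:
drive_tool(rows=[[[-0.0008,0.0025,0],0],[[-0.0008,0.0025,0],0],[[-0.0007,0.0025,0],0],[[-0.0007,0.0025,0],0],[[-0.0011,0.0051,0],0],[[-0.0008,0.0052,0],0],[[-0.0003,0.0026,0],0],[[-0.0003,0.0026,0],0],[[0,0,0],0],[[0,0,0],0]])

```text
t: 7.25
tool_pos: [0.6841, -0.1116, 0.1515]
tool_rot: [0.578, 3.083, -0.0]
contact_force: [-0.4, 0.3, 8.8]
opening: -0.0
grip_force: 4.9
```

```bash
python3 - <<'E'
from h import *
d=cam('top'); cv2.imwrite('pics/b1.png',cv2.resize(d['image'][130:240,230:350],None,fx=5,fy=5,interpolation=cv2.INTER_CUBIC))
e=cam('side'); cv2.imwrite('pics/b2.png',cv2.resize(e['image'][135:260,190:330],None,fx=5,fy=5,interpolation=cv2.INTER_CUBIC)[:600])
o=ctrl.get_obs(); print(o['tool_pos'],o['contact_force'])
E
```

```text
[ 0.68410858 -0.11164499  0.15151102] [0.06246997 0.17196784 9.74045821]
```

View pics/b2.png

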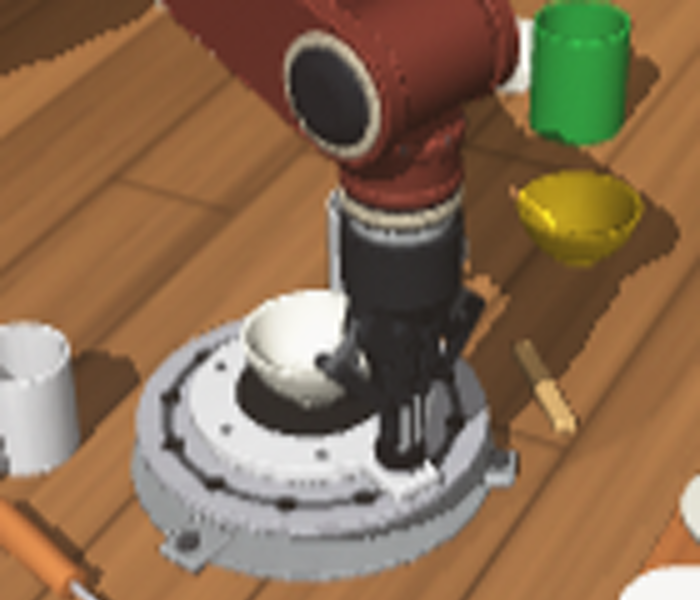

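The crop shows the plate turned about 15°, with the knob (400,455) under the fingertips and the bowl still in place. I'll do the second half.

Call:
drive_tool(rows=[[[-0.0003,0.0052,0],0],[[0,0.0052,0],0],[[0.0003,0.0052,0],0],[[0.0003,0.0026,0],0],[[0.0003,0.0026,0],0],[[0.0004,0.0026,0],0],[[0.0004,0.0026,0],0],[[0,0,0],0],[[0,0,0],0]])

```text
t: 8.25
tool_pos: [0.6925, -0.0869, 0.1517]
tool_rot: [0.578, 3.082, -0.0]
contact_force: [-0.9, 0.2, 10.4]
opening: -0.0003
grip_force: 4.8
```

```bash
python3 - <<'E'
from h import *
o=ctrl.get_obs(); p=o['tool_pos'];print(p,o['contact_force'],np.degrees(np.arctan2(p[1]+.0676,p[0]-.5931)),np.hypot(p[1]+.0676,p[0]-.5931))
e=cam('side'); cv2.imwrite('pics/b3.png',cv2.resize(e['image'][135:255,190:330],None,fx=5,fy=5,interpolation=cv2.INTER_CUBIC))
E
```

```text
[ 0.69245872 -0.08693715  0.15169892] [-0.92563324  0.23120301 10.35227398] -11.013208801136289 0.10122292071901698
```

View pics/b3.png

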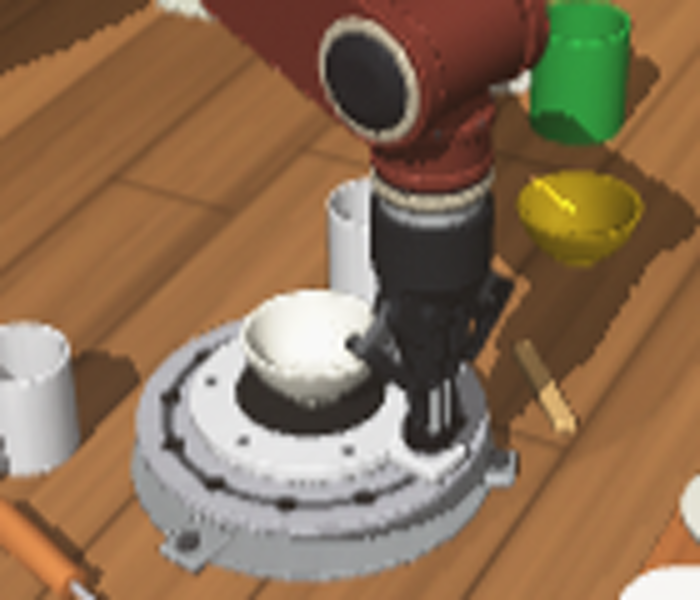

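The knob, at (432,432) under the fingertips, is at the next hole: −11.0° against a target of −10.8°. I'll let it up.

Call:
drive_tool(rows=[[[0,0,-0.003],0],[[0,0,-0.003],0],[[0,0,-0.003],0],[[0,0,-0.004],0],[[0,0,-0.004],0],[[0,0,-0.004],0],[[0,0,-0.02],0],[[0,0,-0.04],0],[[0,0,-0.04],0],[[0,0,0],0]])

```text
t: 9.3
tool_pos: [0.6927, -0.0871, 0.2767]
tool_rot: [0.577, 3.078, -0.001]
contact_force: [0.9, -0.2, 0.9]
opening: -0.0001
grip_force: 0.0
```

Call:
drive_tool(rows=[[[0.04,0.02,0],0],[[0.04,0.04,0],0],[[0.03,0.04,0],0],[[0.03,0.04,0],0],[[0.03,0.04,0],0],[[0.03,0.04,0],0],[[0.03,0.04,0],0],[[0,0,0],0],[[0,0,0],0]])

```text
t: 10.2
tool_pos: [0.5721, 0.2338, 0.268]
tool_rot: [-0.575, -3.086, 0.003]
contact_force: [-0.4, -0.3, -0.3]
opening: 0.0002
grip_force: 0.0
```

```bash
python3 - <<'E'
from h import *
d=cam('top'); im=d['image']
n,l,st,c=cv2.connectedComponentsWithStats(((im.max(2)<55)*255).astype(np.uint8))
q=proj(d,[.6914,-.0863,.093]); print('expected',q)
for i in range(1,n):
    if np.hypot(*(c[i]-q))<10:
        for z in(.083,.093):
            p=ray(d,*c[i],z); print(c[i],st[i,2:],z,p[:2],np.hypot(p[0]-.5931,p[1]+.0676),np.degrees(np.arctan2(p[1]+.0676,p[0]-.5931)))
a=cv2.resize(im[130:240,230:350],(390,360),interpolation=cv2.INTER_CUBIC)
e=cam('side'); b=cv2.resize(e['image'][160:260,200:310],(396,360),interpolation=cv2.INTER_CUBIC)
print('side up/down',proj(e,[.6914,-.0863,.093]),proj(e,[.6914,-.0863,.083]))
cv2.imwrite('pics/f.png',np.hstack([a,b])); print(ctrl.get_obs()['t'],ctrl.get_obs()['contact_force'])
E
```

```text
expected [292.16396903 145.02737699]
[292.125   145.65625] [11 12 96] 0.083 [ 0.69231072 -0.08693381] 0.10107701418602341 -11.027374168393589
[292.125   145.65625] [11 12 96] 0.093 [ 0.68953555 -0.08615392] 0.09820419257309576 -10.890468447982284
side up/down [275.97542929 216.02567104] [275.95121258 218.43203245]
10.3 [ 0.29778632 -0.1735207  -0.61231695]
```

View pics/f.png

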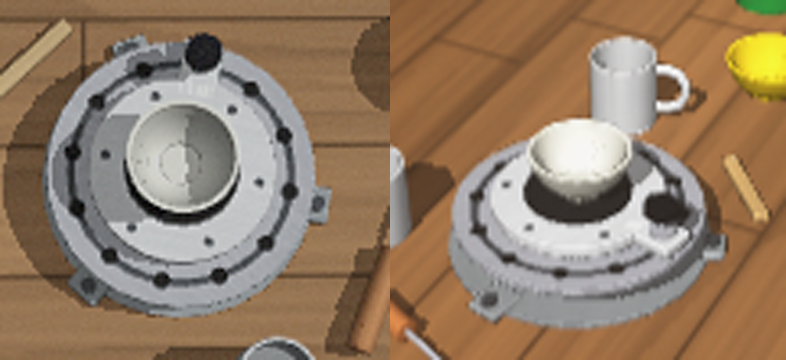

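The final view shows the knob at about (203,52) in the top half and (663,208) in the side half. Its offsets from prediction match those at the start, when it was up: radius 98.2 mm now against 98.1 mm then, and 2 px in the side view. So the plunger has sprung up at −10.9°, and the bowl is in place.

```bash
python3 -c "
from station import ctrl
print(ctrl.finish_job())"
```

```text
the job is handed in; nothing more can be done
None
```

I turned the table one hole anticlockwise and let the plunger spring back up; the last pictures show the knob up at the next hole and the bowl in place, and the job is handed in (no verdict was returned).

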